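# Shut the rod tray and hold the drying oven's lid at the vent mark

## Robot

A 6-joint arm with a two-finger parallel gripper is mounted at the origin on the work surface. World frame = base frame: x ahead of the robot, y to its left, z up, the work surface at z = 0. Lengths are in mm, angles in rad, forces in N, time in s.
With the tool pointing down it reaches from about 350 to 725 mm from the base axis. Payload 6 kg.
Tool frame: the origin (TCP) lies at the very end of the fingers, on their centre line; the grasp point (between the pads) lies 19 mm behind it; z points along the fingers, x is the direction in which the jaws open and shut, and the axes are right-handed (so a half turn about z gives the same grasp; the last joint's range is limited). The gripper opens to 85 mm and grips with 20 to 120 N. Pads are 22 mm wide; open, the fingers measure 114 mm over their backs; the gripper's body (76 mm by 85 mm) begins 54 mm behind the grasp point. The pads swing forward as they close: fully open they stand 13 mm farther back than shut.
Start: joints at [-0.834, 0.04, 0.085, 0, -1.615, -0.334], TCP at [235.204, -551.954, 231.261] pointing down, gripper open.
Joint ranges: [-2.56, 2.56], [-1.29, 2.01], [-1.08, 1.49], [-3.29, 1.98], [-2.81, -0.18], [-2.99, 2.99]. Speed limits (rad/s): [2.57, 2.57, 3.01, 3.14, 3.14, 3.14].

## Interface

Orientations are given as a unit quaternion [x, y, z, w].
In Python, from cell import env gives the robot as it stands. The module is installed in compiled form; this text tells all that it offers.
- The arm moves only by the tool drive_tool, never from a script. Its argument "targets" is a list of rows, each an object of numbers: "tx", "ty", "tz": the shift along the tool's x, y, z in cm; "yaw": the turn about the tool's z in rad; "claw": the opening in per cent of the stroke, from 0 (shut) to 100 (fully open). A call has 1 to 12 rows; each row shifts and turns the commanded pose from where the row before left it, along the tool's axes as they then stand; what a row does not reach is not made up. A row lasts 1/12 s, in which the tool goes at most 41.7 mm and 7.16 degrees, less where a joint would pass 70% of its speed; a pose out of reach is approached as far as the arm can. A call is refused whole if a number of a shift passes 4.17 or a number of a turn 0.125, either way. A call with a gripper value outside its range is refused whole. The fingers move at their own pace and stop on an object; the grip force is fixed at half the most. Time passes only in rows, so rows that do not move let the fingers close. It gives the time, the measured TCP pose, the force and the opening at its end, in the units of the state.
- env.read_state(): the state, without advancing time (a new reading comes with each control period).
- env.grab_frame(name): name is "scene" or "side" or "wrist"; returns a dict with "image" (400x640x3 uint8, red, green, blue), "K" (3x3 intrinsics, pixels), "rvec" (rotation vector, rad) and "tvec" (3), from world to camera coordinates, as OpenCV has them; the wrist camera has in their place "mount" (4x4, takes a point from camera to tool coordinates, whose origin is the TCP and whose axes are the tool frame's). Camera axes: x right, y down, z forward; pixel columns grow to the right and rows downward; lengths in mm; the calibration is good to about 2 mm. The wrist camera is an equidistant fisheye: a pixel r from the principal point sees the ray r / f radians off the axis. A picture is of the moment at which its call begins: read the wrist's pose just before it. There is no depth.
- env.hand_in(): hands the job in, once; it reports no verdict.
The state is a dict: "clock": time; "joints": joint angles; "joint_velocities": joint speeds; "effort": joint torques, N m; "ee_pos": TCP position; "tcp_rot": TCP orientation; "force": force on the tool from outside, world axes, zero at the start; "wrist_torque": the same for the moment, N m; "width": finger opening in mm.
Only numpy, scipy, OpenCV 4.12 (cv2) and the standard library are available. Lean on these libraries where they do the work, as an engineer would, in place of code of your own. Each camera call takes 0.05 s, during which the arm holds its last target.

## Task

The damp welding electrodes have been loaded into the tray of the bench drying oven: push the tray fully home. Then lift the oven's sprung lid by its handle until the white pointer on the lid stands at the red index on the vent quadrant, and finish still holding the lid there so that the damp air can get out; nothing but the gripper may hold it up. Leave the red index and the other things on the table where they are.

Things in the scene. Friction and masses are not known exactly. Their poses are not given: they have to be found in the camera images.
- oven: bench electrode-drying oven, grey steel box 410 mm long (its y), 260 mm deep (its x), 150 mm high without the lid, fixed to the table. Origin: centre of its underside, on the table; -x is its front (the tray side), z up. Its front faces roughly to the robot's left (+y of the world). The chamber's front wall (and lid edge) lies 110 mm in front of the origin; the 90 mm high plinth around the tray reaches 131 mm in front
- rod_tray (a joint): how far the loaded rod tray (drawer low in the oven's front, 366 mm wide, front panel from 21 to 81 mm above the table, 1.4 kg) is pulled out, m; 0 = fully home against its stop, grows as it slides out towards the oven's front. Sliding friction about 2.5 N, no latch, stays where it is left. It starts 50 to 100 mm out
- tray_handle (a point): middle of the tray's black bar handle: bar 12 mm thick, 132 mm long along the oven's y, its centre line 40 mm in front of the tray's front panel and 52 mm above the table. With the tray home it lies 175 mm in front of the oven's origin
- lid (a joint): opening angle of the oven's blue lid, rad; 0 = shut (start), grows as the front edge rises; end stop at 1.4. The lid is 412 mm long, 238 mm from hinge to front edge, 22 mm thick, about 0.75 kg; torsion springs pull it shut with 0.54 N m at 0 plus 0.9 N m per rad, so lifting at the handle takes about 7 to 10 N and it falls shut when let go
- lid_handle (a point): middle of the lid's black bar handle: round bar 16 mm thick, 132 mm long along the oven's y, on two posts 116 mm apart (inner gap 106 mm), its centre line 47 mm above the lid's top face, with 39 mm of free space under it. It lies 200 mm from the hinge axis along the lid and 60 mm above it across the lid (lid's axes). Lid shut: 223 mm above the table, 75 mm in front of the oven's origin. The point turns with the lid; its y is the hinge axis
- hinge_mid (a point): middle of the lid's hinge axis, along the oven's rear top edge: 125 mm behind the oven's origin, 163 mm above the table; the axis runs along the oven's y and a positive turn about +y opens the lid
- pointer_tip (a point): tip of the white pointer fixed on the lid's end (the oven's +y end), 130 mm from the hinge axis along the lid; turns with the lid
- vent_index (a joint): angle at which the red index is clamped on the vent quadrant, rad, on the same scale as the lid's angle: pointer and index agree when both joint values are equal. It starts between 0.35 and 0.68
- index_mark (a point): point of the red index (red tab with a brass thumbscrew on the dark arc with white ticks every 10 degrees, beside the oven's +y end), 130 mm from the hinge axis, where the pointer tip must come. The fixed quadrant stands upright 212 mm from the oven's middle along its y and reaches 300 mm above the table
- hammer: bystander: hammer with a wooden handle, lying on the table; origin on its underside
- steel_hammer: bystander: hammer with a dark handle, lying on the table; origin on its underside
- spanner: bystander: flat steel spanner lying in front of the oven; origin on its underside
- steel_block: bystander: steel block 75 x 50 x 30 mm on the table in front of the oven
- stop_block: bystander: blue plastic block 50 x 35 x 35 mm on the table in front of the oven
- valve_cap: bystander: upright domed metal gas-cylinder cap, 84 mm across, 115 mm high, behind the oven
- parts_bin: bystander: clear bin 160 x 110 x 60 mm with brass contact tips, behind the oven
- rod_tin: bystander: upright tin 80 mm across, 130 mm high, behind the oven

How it is judged:
By the outcome, as a careful person would: the job done as asked, in the order asked, and still so for the second after the job is handed in, while the arm keeps its last pose, push and grip.
It also fails if it takes over 51 s, if anything falls off the work surface, if the arm or the gripper's body presses on something with over 40 N, if the wrist force passes 120 N, or if a joint passes its speed limit or range.

## Working session

There is one attempt and no reset: what is moved stays moved. The work goes in short steps, Python scripts to look and compute and a tool call to move; the robot and the scene stay as the last step left them, time stands still between calls to the robot, and variables do not carry over. Pictures are saved under pics/ and viewed, and the job is handed in when it is done.

Besides the shell and the picture viewer there is one more tool, called after "Request:" by a JSON object that holds its "fn" and its "kwargs". drive_tool: Moves the arm, as the interface text tells. Its arguments: {"type":"object","properties":{"targets":{"type":"array","items":{"type":"object","properties":{"tx":{"type":"number"},"ty":{"type":"number"},"tz":{"type":"number"},"yaw":{"type":"number"},"claw":{"type":"number"}}}}},"required":["targets"]}

```bash
mkdir -p pics; cat > h.py <<'E'
import numpy as np, cv2
from cell import env
def snap(n,tag):
    s=env.read_state(); f=env.grab_frame(n); cv2.imwrite(f'pics/{tag}.png',f['image'][:,:,::-1]); return s,f
E
python3 - <<'E'
from h import *
for n in ['scene','side','wrist']:
    s,f=snap(n,n+'0'); print(n,f['K'].tolist(),[f.get(k) for k in('rvec','tvec','mount')])
print(s)
E
```

```text
scene [[462.1934210670524, 0.0, 320.87911910432786], [0.0, 462.1934210670524, 197.17893819358773], [0.0, 0.0, 1.0]] [array([ 1.86234176,  1.61397295, -0.67237448]), array([-120.05574179, -291.71302407, 2315.09266005]), None]
side [[382.7895619022382, 0.0, 330.2072959034048], [0.0, 382.7895619022382, 199.41938145440608], [0.0, 0.0, 1.0]] [array([ 2.22643242,  0.64901857, -0.31945081]), array([-477.0993908 ,  -44.69954883, 1635.91135075]), None]
wrist [[309.70691628693146, 0.0, 316.7516050715429], [0.0, 309.70691628693146, 201.30758542607], [0.0, 0.0, 1.0]] [None, None, array([[ 9.99999848e-01, -4.59120725e-04,  3.04013348e-04,
        -2.92329427e-01],
       [ 3.57328293e-04,  9.61123675e-01,  2.76118006e-01,
        -7.08502268e+01],
       [-4.18965925e-04, -2.76117855e-01,  9.61123694e-01,
        -1.41443522e+02],
       [ 0.00000000e+00,  0.00000000e+00,  0.00000000e+00,
         1.00000000e+00]])]
{'clock': 0.1, 'joints': array([-8.34326686e-01,  4.07750444e-02,  8.39150794e-02, -4.17864689e-04,
       -1.61552059e+00, -3.33712764e-01]), 'joint_velocities': array([-0.00053562, -0.00216289,  0.00089519,  0.00195005, -0.00015337,
       -0.00071582]), 'effort': array([-4.84301083e-03, -3.69346654e+01,  3.48281407e+01,  6.95178330e+00,
       -4.54987647e-03,  1.92714751e-06]), 'ee_pos': array([ 235.13189804, -551.68117932,  230.36607739]), 'tcp_rot': array([ 5.51374010e-01,  8.34257772e-01,  3.98433858e-04, -7.15726716e-04]), 'force': array([-0.48976959, -0.38226383, -0.28128822]), 'wrist_torque': array([ 0.01584372, -0.01506854, -0.0018536 ]), 'width': 85.72194640232618}
```

View pics/scene0.png

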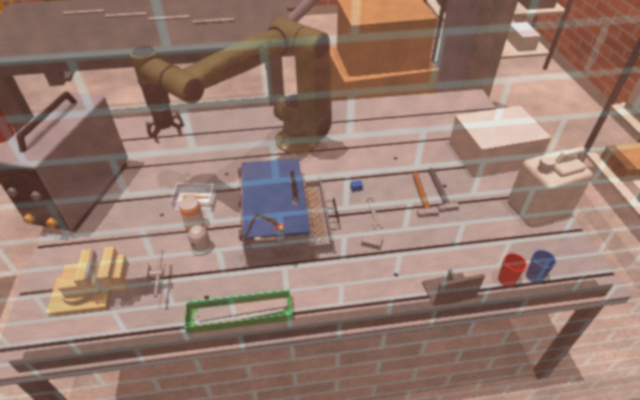

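View pics/side0.png

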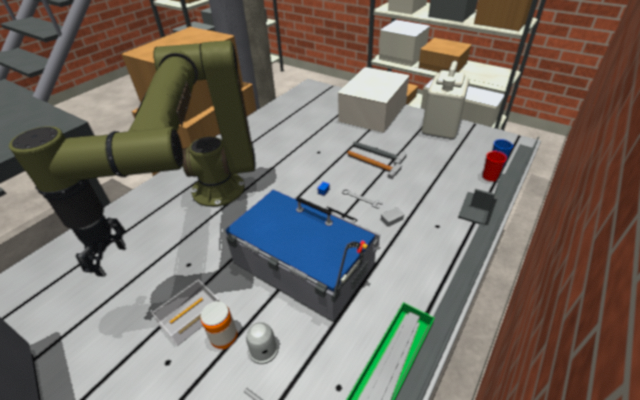

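View pics/wrist0.png

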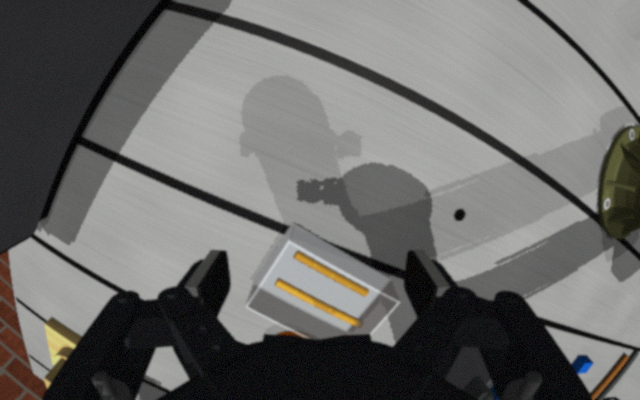

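```bash
python3 - <<'E'
import cv2
a=cv2.imread('pics/scene0.png')[140:270,220:390]; cv2.imwrite('pics/sc_z.png',cv2.resize(a,None,fx=4.6,fy=4.6,interpolation=cv2.INTER_CUBIC))
a=cv2.imread('pics/side0.png')[170:325,210:410]; cv2.imwrite('pics/si_z.png',cv2.resize(a,None,fx=3.8,fy=3.8,interpolation=cv2.INTER_CUBIC))
E
```

```text
(no output)
```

View pics/sc_z.png

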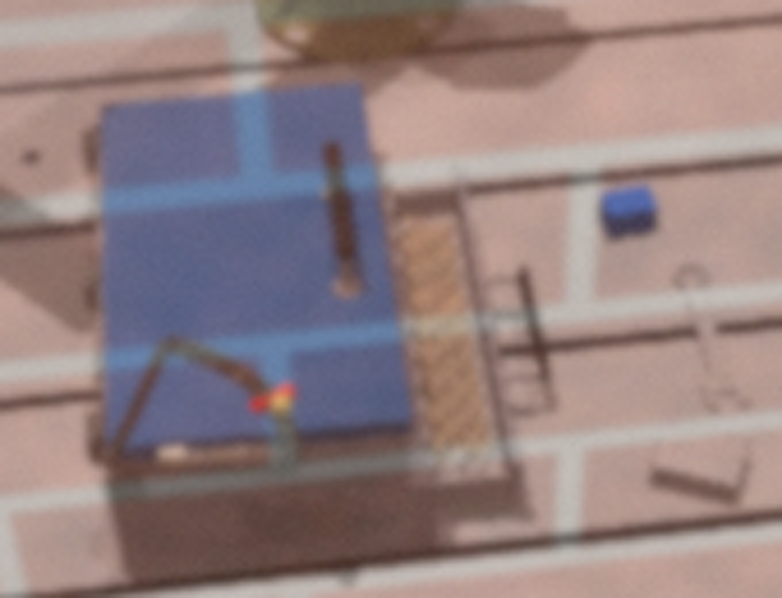

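View pics/si_z.png

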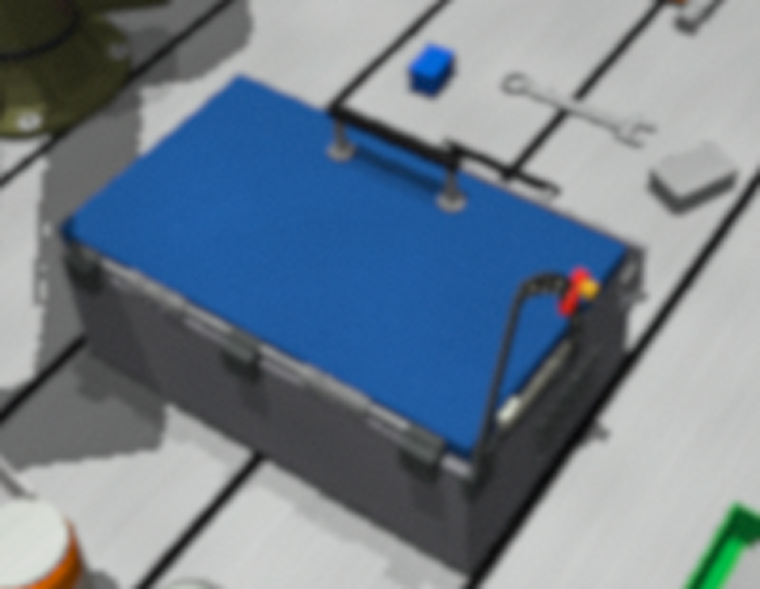

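```bash
cat > fit.py <<'E'
from h import *
from scipy.optimize import least_squares
S=env.grab_frame('scene');D=env.grab_frame('side')
def proj(f,P): return cv2.projectPoints(np.array(P,float),f['rvec'],f['tvec'],f['K'],None)[0][:,0]
obs=[('A',103,105,(125,-206,176)),('A',360,85,(-113,-206,176)),('A',412,425,(-113,206,176)),
('A',332,145,(-75,-66,223)),('A',346,278,(-75,66,223)),('A',523,267,('t',-66,52)),('A',547,408,('t',66,52)),
('B',240,75,(-113,-206,176)),('B',638,248,(-113,206,176)),('B',65,230,(125,-206,176)),('B',475,462,(125,206,176)),
('B',335,105,(-75,-66,223)),('B',455,160,(-75,66,223)),('B',555,190,('t',66,52)),('B',450,145,('t',-66,52)),
('A',272,400,'i'),('B',575,293,'i')]
def model(p):
    X,Y,th,d,a=p; c,s=np.cos(th),np.sin(th); out=[]
    for k,u,v,q in obs:
        if q=='i': q=(125-130*np.cos(a),212,163+130*np.sin(a))
        if q[0]=='t': q=(-175-d,q[1],q[2])
        w=(X+c*q[0]-s*q[1],Y+s*q[0]+c*q[1],q[2])
        o=(220+u/4.6,140+v/4.6) if k=='A' else (210+u/3.8,170+v/3.8)
        out.append(proj(S if k=='A' else D,[w])[0]-o)
    return np.array(out)
r=least_squares(lambda p:model(p).ravel(),[500,0,-1.57,70,.5],loss='soft_l1',x_scale=[100,100,.1,50,.1])
print(r.x.round(3)); print(model(r.x).round(1).tolist())
X,Y,th,d,a=r.x
R=np.array([[np.cos(th),-np.sin(th)],[np.sin(th),np.cos(th)]])
for n,q in dict(lidh=(-75,0),tray=(-175-d,0),panel=(-135-d,0)).items(): print(n,(R@q+[X,Y]).round(1))
E
python3 fit.py
```

```text
[ 5.59692e+02 -1.38707e+02 -1.57300e+00  6.72500e+01  4.60000e-01]
[[-1.3, -0.1], [-0.1, -1.0], [0.7, -1.3], [-0.3, 0.5], [-0.0, -4.9], [-0.3, 0.6], [-0.3, -6.9], [1.1, -1.1], [-0.1, -1.4], [-0.9, -0.6], [1.3, -3.1], [0.4, 0.9], [3.0, 1.4], [2.3, 0.4], [-0.2, -0.7], [-3.7, 0.7], [-1.1, 3.5]]
lidh [559.9 -63.7]
tray [560.3 103.5]
panel [560.2  63.5]
```

Request:
{"fn": "drive_tool", "kwargs": {"targets": [{"tz": -3.0,"yaw": 0.1,"claw": 100},{"tz": -3.0,"yaw": 0.1},{"tz": -3.0,"yaw": 0.1},{"tz": -3.0,"yaw": 0.1},{"tz": -2.0},{"tx": 2.0,"ty": 1.5}]}}

```text
validation failed for argument at $.ta...
```

Request:
{"fn": "drive_tool", "kwargs": {"targets": [{"tx": 0,"ty": 0,"tz": -3.0,"yaw": 0.1,"claw": 100},{"tx": 0,"ty": 0,"tz": -3.0,"yaw": 0.1,"claw": 100},{"tx": 0,"ty": 0,"tz": -3.0,"yaw": 0.1,"claw": 100},{"tx": 0,"ty": 0,"tz": -3.0,"yaw": 0.1,"claw": 100},{"tx": 0,"ty": 0,"tz": -2.0,"yaw": 0,"claw": 100},{"tx": 2,"ty": 1.5,"tz": 0,"yaw": 0,"claw": 100}]}}

```text
clock: 0.75
ee_pos: [248.5, -534.1, 375.7]
tcp_rot: [0.708, 0.707, -0.001, 0.003]
force: [1.0, -0.4, 1.1]
width: 85.8
```

Request:
{"fn": "drive_tool", "kwargs": {"targets": [{"tx": 3.4,"ty": 2,"tz": 0,"yaw": 0,"claw": 100},{"tx": 3.4,"ty": 2,"tz": 0,"yaw": 0,"claw": 100},{"tx": 3.4,"ty": 2,"tz": 0,"yaw": 0,"claw": 100},{"tx": 3.4,"ty": 2,"tz": 0,"yaw": 0,"claw": 100},{"tx": 3.4,"ty": 2,"tz": 0,"yaw": 0,"claw": 100},{"tx": 3.4,"ty": 2,"tz": 0,"yaw": 0,"claw": 100},{"tx": 3.4,"ty": 2,"tz": 0,"yaw": 0,"claw": 100},{"tx": 3.4,"ty": 2,"tz": 0,"yaw": 0,"claw": 100},{"tx": 3.4,"ty": 2,"tz": 0,"yaw": 0,"claw": 100},{"tx": 3.4,"ty": 2,"tz": 0,"yaw": 0,"claw": 100},{"tx": 3.4,"ty": 2,"tz": 0,"yaw": 0,"claw": 0},{"tx": 3.4,"ty": 2,"tz": 0,"yaw": 0,"claw": 0}]}}

```text
clock: 1.75
ee_pos: [489.5, -121.3, 371.6]
tcp_rot: [0.706, 0.708, 0.0, 0.0]
force: [0.7, -0.9, -1.4]
width: 63.9
```

```bash
python3 - <<'E'
from h import *
s,f=snap('wrist','w1'); print(s['ee_pos'],s['tcp_rot'],s['width'])
np.savez('w1.npz',p=s['ee_pos'],q=s['tcp_rot'],m=f['mount'],K=f['K'])
E
```

```text
[ 489.46609657 -121.28069023  371.58959035] [7.05985487e-01 7.08226208e-01 3.17897800e-04 1.72163075e-04] 63.88298845026229
```

View pics/w1.png

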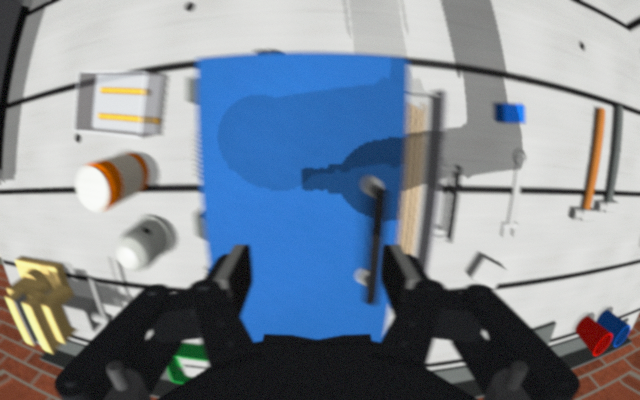

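```bash
cat > wf.py <<'E'
from h import *
from scipy.spatial.transform import Rotation as Ro
from scipy.optimize import least_squares
def wproj(P,z):
    P=np.atleast_2d(P); R=Ro.from_quat(z['q']).as_matrix()
    t=(P-z['p'])@R; m=z['m']; c=(t-m[:3,3])@m[:3,:3]
    th=np.arctan2(np.hypot(c[:,0],c[:,1]),c[:,2]); ph=np.arctan2(c[:,1],c[:,0]); f=z['K'][0,0]
    return np.c_[z['K'][0,2]+f*th*np.cos(ph), z['K'][1,2]+f*th*np.sin(ph)]
def ow(p,q):
    c,s=np.cos(p[2]),np.sin(p[2]); return (p[0]+c*q[0]-s*q[1],p[1]+s*q[0]+c*q[1],q[2])
E
python3 - <<'E'
from wf import *
z=np.load('w1.npz')
obs=[(198,58,(125,-206,176)),(405,58,(-113,-206,176)),(378,180,(-75,-66,223)),(371,303,(-75,66,223)),(457,167,('t',-66,52)),(450,240,('t',66,52))]
def res(p):
    o=[]
    for u,v,q in obs:
        if q[0]=='t': q=(-175-p[3],q[1],q[2])
        o.append(wproj(ow(p,q),z)[0]-[u,v])
    return np.array(o)
r=least_squares(lambda p:res(p).ravel(),[560,-138,-1.57,67],loss='soft_l1',x_scale=[100,100,.1,50])
p=r.x;print(p.round(3),res(p).round(1).tolist())
print(ow(p,(-75,0,223)),ow(p,(-175-p[3],0,52)),ow(p,(-175,0,52)))
E
```

```text
[ 555.044 -136.06    -1.573   68.058] [[-4.2, 0.4], [2.4, -2.0], [1.1, 8.8], [-1.2, -0.5], [1.3, -2.0], [-1.2, 0.7]]
(np.float64(555.2426703965212), np.float64(-61.05995163828942), 223) (np.float64(555.6871574737469), np.float64(106.99710917364581), 52) (np.float64(555.5071552806623), np.float64(38.93969859982923), 52)
```

```bash
python3 - <<'E'
from wf import *
z=np.load('w1.npz')
for n,u,v,h in [('stop',497,112,17),('stopb',523,112,35),('span_a',518,155,5),('span_b',508,232,5),('blk_l',466,266,15),('blk_t',478,250,30),('blk_r',507,264,20)]:
    r=least_squares(lambda a:wproj((a[0],a[1],h),z)[0]-[u,v],[500,200]);print(n,r.x.round())
E
```

```text
stop [396. 198.]
stopb [390. 246.]
span_a [471. 264.]
span_b [629. 269.]
blk_l [694. 174.]
blk_t [653. 185.]
blk_r [695. 274.]
```

Request:
{"fn": "drive_tool", "kwargs": {"targets": [{"tx": 3.4,"ty": 0.8,"tz": 0,"yaw": 0,"claw": 0},{"tx": 3.4,"ty": 0.8,"tz": 0,"yaw": 0,"claw": 0},{"tx": 3.4,"ty": 0.8,"tz": 0,"yaw": 0,"claw": 0},{"tx": 3.4,"ty": 0.8,"tz": 0,"yaw": 0,"claw": 0},{"tx": 3.4,"ty": 0.8,"tz": 0,"yaw": 0,"claw": 0},{"tx": 3.4,"ty": 0.8,"tz": 0,"yaw": 0,"claw": 0},{"tx": 3.4,"ty": 0.8,"tz": 0,"yaw": 0,"claw": 0},{"tx": 3.4,"ty": 0.8,"tz": 0,"yaw": 0,"claw": 0},{"tx": 0,"ty": 0,"tz": 3,"yaw": 0,"claw": 0},{"tx": 0,"ty": 0,"tz": 3.5,"yaw": 0,"claw": 0},{"tx": 0,"ty": 0,"tz": 3.5,"yaw": 0,"claw": 0},{"tx": 0,"ty": 0,"tz": 3,"yaw": 0,"claw": 0}]}}

```text
clock: 2.8
ee_pos: [551.7, 149.2, 238.5]
tcp_rot: [0.706, 0.708, -0.001, -0.001]
force: [0.3, 0.1, -0.6]
width: 0.4
```

```bash
python3 - <<'E'
from h import *
s,f=snap('wrist','w2'); print(s['ee_pos'],s['tcp_rot'],s['width'])
np.savez('w2.npz',p=s['ee_pos'],q=s['tcp_rot'],m=f['mount'],K=f['K'])
E
```

```text
[551.70597452 149.15931665 238.48719692] [ 7.05903358e-01  7.08307578e-01 -7.34107987e-04 -5.34200678e-04] 0.3583216526130213
```

View pics/w2.png

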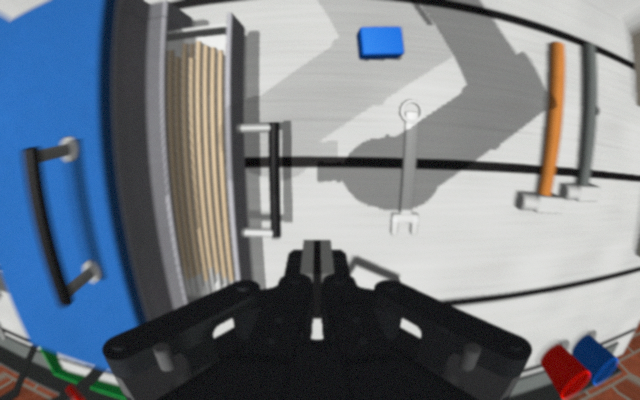

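```bash
python3 - <<'E'
from wf import *
z=np.load('w2.npz')
for n,u,v,h in [('tn',275,124,52),('tf',277,236,52),('ln',32,150,223),('lf',66,302,223),('panelT',241,124,81),('blockT',352,260,30),('blockR',398,268,30)]:
    r=least_squares(lambda a:wproj((a[0],a[1],h),z)[0]-[u,v],[500,50]);print(n,r.x.round())
E
```

```text
tn [490. 104.]
tf [616. 103.]
ln [489. -55.]
lf [613. -58.]
panelT [488.  75.]
blockT [658. 194.]
blockR [671. 255.]
```

Request:
{"fn": "drive_tool", "kwargs": {"targets": [{"tx": 0,"ty": 0,"tz": 3.5,"yaw": 0,"claw": 0},{"tx": 0,"ty": 0,"tz": 3.5,"yaw": 0,"claw": 0},{"tx": 0,"ty": 0,"tz": 3.5,"yaw": 0,"claw": 0},{"tx": 0,"ty": 0,"tz": 3.5,"yaw": 0,"claw": 0},{"tx": 0,"ty": 0,"tz": 3,"yaw": 0,"claw": 0},{"tx": 0,"ty": 0,"tz": 2,"yaw": 0,"claw": 0},{"tx": -1,"ty": 0,"tz": 0,"yaw": 0,"claw": 0},{"tx": -1,"ty": 0,"tz": 0,"yaw": 0,"claw": 0},{"tx": -0.5,"ty": 0,"tz": 0,"yaw": 0,"claw": 0}]}}

```text
clock: 3.6
ee_pos: [553.6, 123.0, 53.7]
tcp_rot: [0.706, 0.708, 0.001, 0.001]
force: [0.1, 0.5, 0.6]
width: -0.1
```

Request:
{"fn": "drive_tool", "kwargs": {"targets": [{"tx": 0,"ty": 0,"tz": 1.8,"yaw": 0,"claw": 0},{"tx": -0.5,"ty": 0,"tz": 0,"yaw": 0,"claw": 0},{"tx": -1,"ty": 0,"tz": 0,"yaw": 0,"claw": 0},{"tx": -1,"ty": 0,"tz": 0,"yaw": 0,"claw": 0},{"tx": -1,"ty": 0,"tz": 0,"yaw": 0,"claw": 0},{"tx": -1,"ty": 0,"tz": 0,"yaw": 0,"claw": 0}]}}

```text
clock: 4.1
ee_pos: [552.6, 78.2, 34.5]
tcp_rot: [0.706, 0.708, 0.001, 0.0]
force: [-2.2, 4.0, 2.0]
width: 0.3
```

Pushing (4 N). Continue slowly.

Request:
{"fn": "drive_tool", "kwargs": {"targets": [{"tx": -0.6,"ty": 0,"tz": 0,"yaw": 0,"claw": 0},{"tx": -0.5,"ty": 0,"tz": 0,"yaw": 0,"claw": 0},{"tx": -0.4,"ty": 0,"tz": 0,"yaw": 0,"claw": 0},{"tx": -0.2,"ty": 0,"tz": 0,"yaw": 0,"claw": 0},{"tx": 0,"ty": 0,"tz": 0,"yaw": 0,"claw": 0}]}}

```text
clock: 4.52
ee_pos: [552.7, 61.3, 33.6]
tcp_rot: [0.706, 0.708, -0.0, 0.0]
force: [-0.4, 0.0, -0.9]
width: -0.0
```

Request:
{"fn": "drive_tool", "kwargs": {"targets": [{"tx": -0.3,"ty": 0,"tz": 0,"yaw": 0,"claw": 0},{"tx": -0.3,"ty": 0,"tz": 0,"yaw": 0,"claw": 0},{"tx": -0.3,"ty": 0,"tz": 0,"yaw": 0,"claw": 0}]}}

```text
clock: 4.77
ee_pos: [552.7, 54.4, 33.4]
tcp_rot: [0.706, 0.708, 0.001, -0.001]
force: [-3.3, 19.7, 4.7]
width: -0.0
```

Request:
{"fn": "drive_tool", "kwargs": {"targets": [{"tx": 0,"ty": 0,"tz": 0,"yaw": 0,"claw": 0},{"tx": -0.1,"ty": 0,"tz": 0,"yaw": 0,"claw": 0},{"tx": 0,"ty": 0,"tz": 0,"yaw": 0,"claw": 0}]}}

```text
clock: 5.02
ee_pos: [552.7, 54.7, 33.5]
tcp_rot: [0.706, 0.709, 0.002, -0.001]
force: [-2.0, 11.6, 2.1]
width: 0.1
```

```bash
python3 - <<'E'
from h import *
s,f=snap('wrist','w3'); print(s['ee_pos'],s['force'])
np.savez('w3.npz',p=s['ee_pos'],q=s['tcp_rot'],m=f['mount'],K=f['K'])
E
```

```text
[552.68369975  54.68061532  33.46745938] [-2.02413665 11.63738146  2.06830622]
```

View pics/w3.png

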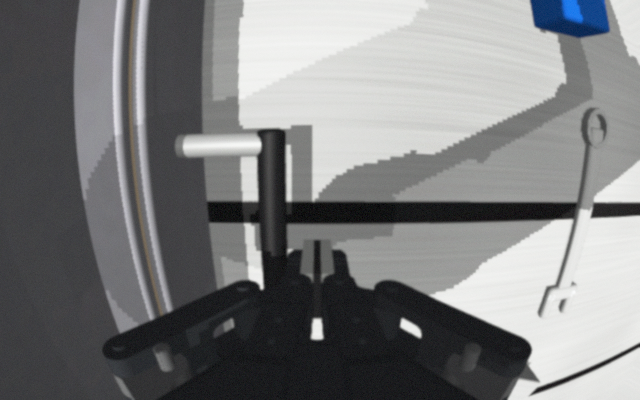

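Request:
{"fn": "drive_tool", "kwargs": {"targets": [{"tx": 1,"ty": 0,"tz": 0,"yaw": 0,"claw": 0},{"tx": 2,"ty": 0,"tz": 0,"yaw": 0,"claw": 0},{"tx": 2,"ty": 0,"tz": -1.5,"yaw": 0,"claw": 0},{"tx": 0,"ty": 0,"tz": -3.7,"yaw": 0,"claw": 0},{"tx": 0,"ty": 0,"tz": -3.7,"yaw": 0,"claw": 0},{"tx": 0,"ty": 0,"tz": -3.7,"yaw": 0,"claw": 0},{"tx": 0,"ty": 0,"tz": -3.7,"yaw": 0,"claw": 50},{"tx": 0,"ty": 0,"tz": -3.7,"yaw": 0,"claw": 100},{"tx": 0,"ty": 0,"tz": -3.7,"yaw": 0,"claw": 100},{"tx": 0,"ty": 0,"tz": -3.7,"yaw": 0,"claw": 100},{"tx": 0,"ty": 0,"tz": -2,"yaw": 0,"claw": 100},{"tx": 0,"ty": 0,"tz": 0,"yaw": 0,"claw": 100}]}}

```text
clock: 6.07
ee_pos: [553.4, 101.2, 333.2]
tcp_rot: [0.707, 0.708, 0.003, 0.002]
force: [-0.2, -0.7, 0.7]
width: 72.6
```

```bash
python3 - <<'E'
from h import *
s,f=snap('wrist','w4'); print(s['ee_pos'],s['force'])
np.savez('w4.npz',p=s['ee_pos'],q=s['tcp_rot'],m=f['mount'],K=f['K'])
E
```

```text
[553.43574128 101.21135911 333.17078784] [-0.18555016 -0.66538491  0.66935969]
```

View pics/w4.png

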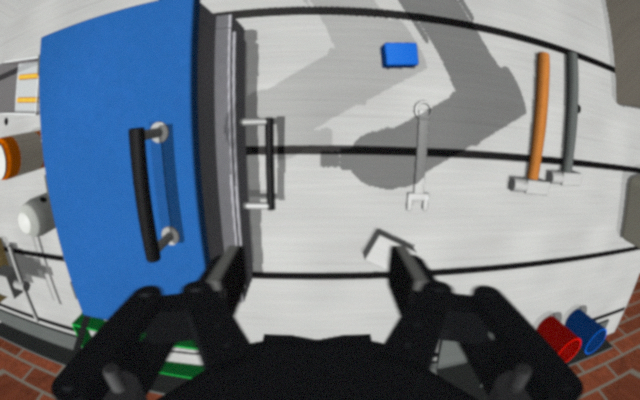

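Request:
{"fn": "drive_tool", "kwargs": {"targets": [{"tx": -3.2,"ty": 0,"tz": -1,"yaw": 0,"claw": 100},{"tx": -3.2,"ty": 0,"tz": -1,"yaw": 0,"claw": 100},{"tx": -3.2,"ty": 0,"tz": 0,"yaw": 0,"claw": 100},{"tx": -3.2,"ty": 0,"tz": 0,"yaw": -0.12,"claw": 100},{"tx": -3,"ty": 0,"tz": 0,"yaw": -0.12,"claw": 100},{"tx": 0,"ty": 0,"tz": 0,"yaw": -0.12,"claw": 100},{"tx": 0,"ty": 0,"tz": 0,"yaw": -0.12,"claw": 100},{"tx": 0,"ty": 0,"tz": 0,"yaw": -0.12,"claw": 100},{"tx": 0,"ty": 0,"tz": 0,"yaw": -0.12,"claw": 100},{"tx": 0,"ty": 0,"tz": 0,"yaw": -0.12,"claw": 100},{"tx": 0,"ty": 0,"tz": 0,"yaw": -0.12,"claw": 100},{"tx": 0,"ty": 0,"tz": 0,"yaw": 0,"claw": 100}]}}

```text
clock: 7.12
ee_pos: [556.1, -56.0, 345.6]
tcp_rot: [0.297, 0.955, -0.001, -0.001]
force: [0.4, 0.4, 0.9]
width: 85.4
```

```bash
python3 - <<'E'
from h import *
s,f=snap('wrist','w5'); print(s['ee_pos'],s['tcp_rot'])
np.savez('w5.npz',p=s['ee_pos'],q=s['tcp_rot'],m=f['mount'],K=f['K'])
E
```

```text
[556.12173904 -56.03580606 345.62381208] [ 2.97482780e-01  9.54725857e-01 -8.88568626e-04 -1.32060548e-03]
```

View pics/w5.png

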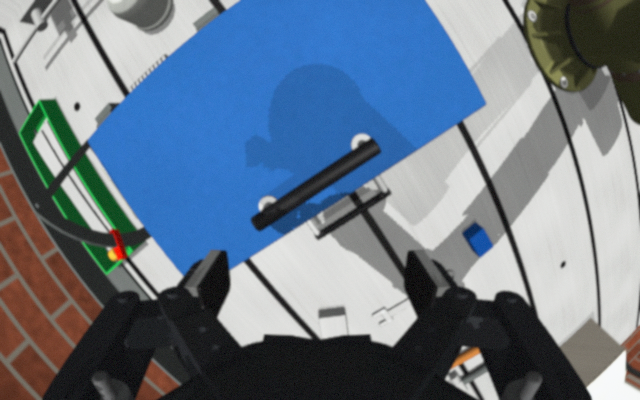

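```bash
python3 - <<'E'
from h import *
a=cv2.imread('pics/w5.png')[110:290,20:200]; cv2.imwrite('pics/w5z.png',cv2.resize(a,None,fx=3.3,fy=3.3,interpolation=cv2.INTER_CUBIC))
s,f=snap('side','side1')
a=f['image'][220:310,320:400,::-1]; cv2.imwrite('pics/side1z.png',cv2.resize(a,None,fx=6.6,fy=6.6,interpolation=cv2.INTER_CUBIC))
E
```

```text
(no output)
```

View pics/w5z.png

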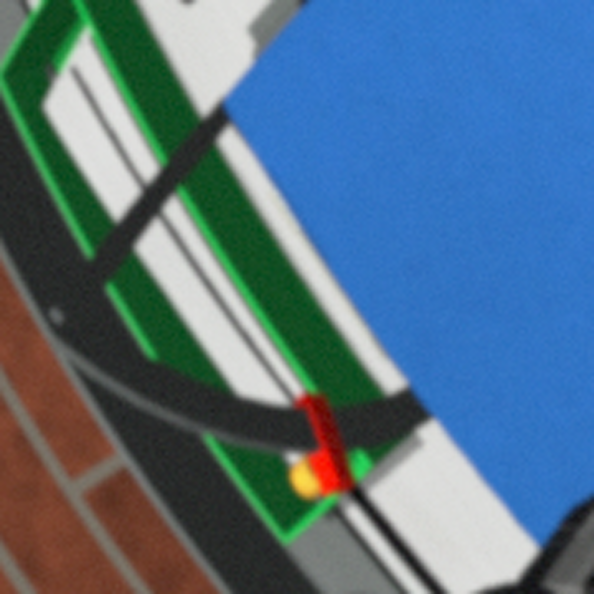

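View pics/side1z.png

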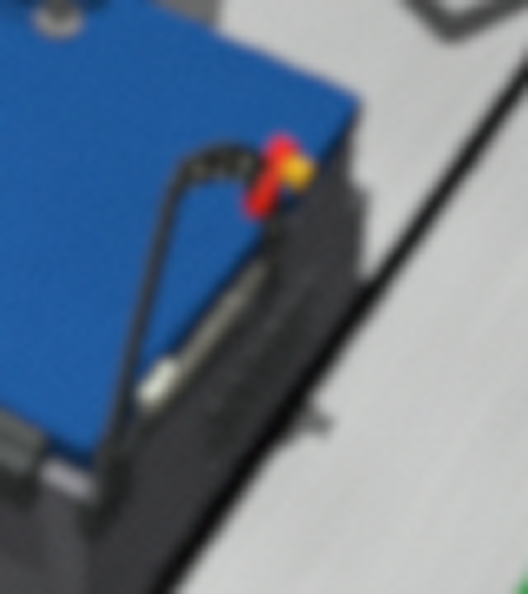

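```bash
cat > fit2.py <<'E'
from wf import *
import glob
Z={k:np.load(k+'.npz') for k in ['w2','w4','w5']}
D=env.grab_frame('side');S=env.grab_frame('scene')
obs=[('w5',376,147,(-75,-66,223)),('w5',257,222,(-75,66,223)),('w5',486,103,(-113,-206,176)),('w5',87.3,144,('r',206,176)),
('w4',137,129,(-75,-66,223)),('w4',153,258,(-75,66,223)),('w4',42,38,('r',-206,176)),('w4',270,118,(-175,-66,52)),('w4',270,209,(-175,66,52)),
('w2',32,150,(-75,-66,223)),('w2',66,302,(-75,66,223)),
('D',273.2,189.7,(-113,-206,176)),('D',320+355/6.6,220+100/6.6,(-113,206,176)),('D',298.2,197.6,(-75,-66,223)),('D',329.7,212,(-75,66,223)),('D',227.1,230.5,('r',-206,176)),('D',320+95/6.6,220+462/6.6,('r',206,176))]
def P(k,w): 
    if k in Z: return wproj(w,Z[k])[0]
    f=D if k=='D' else S
    return cv2.projectPoints(np.array([w],float),f['rvec'],f['tvec'],f['K'],None)[0][0,0]
def res(p):
    o=[]
    for k,u,v,q in obs:
        if q[0]=='r': q=(p[3],q[1],q[2])
        o.append((P(k,ow(p,q))-[u,v])*(1 if k!='D' else 2))
    return np.array(o)
r=least_squares(lambda p:res(p).ravel(),[555,-138,-1.57,125],loss='soft_l1',x_scale=[100,100,.1,50])
p=r.x
if __name__=='__main__':
    print(p.round(3));print(res(p).round(1).tolist())
    print('lidh',ow(p,(-75,0,223)),'hinge',ow(p,(125,0,163)))
    for a in [.35,.4,.45,.5,.55,.6,.68]:
        print(a,*[(P('w5',ow(p,(125-R*np.cos(a),212,163+R*np.sin(a))))-[20,110])*3.3 for R in(130,160)],*[(P('D',ow(p,(125-R*np.cos(a),212,163+R*np.sin(a))))-[320,220])*6.6 for R in(130,160)])
    print('hinge',(P('w5',ow(p,(125,212,163)))-[20,110])*3.3,(P('D',ow(p,(125,212,163)))-[320,220])*6.6)
    print('tip0',(P('D',ow(p,(-5,212,163)))-[320,220])*6.6)
E
python3 fit2.py
```

```text
[ 552.966 -138.827   -1.577  122.497]
[[0.8, -1.2], [-2.3, 4.9], [2.2, 1.6], [-1.7, 0.2], [-1.6, -0.3], [0.5, 3.5], [-1.7, -1.3], [-0.7, -0.4], [1.5, 1.4], [-6.1, -0.5], [-2.3, 5.2], [-0.3, -3.6], [4.0, -3.8], [-2.4, 0.5], [2.5, 1.6], [-3.6, -4.2], [-0.0, -6.2]]
lidh (np.float64(553.45227130935), np.float64(-63.82887234694233), 223) hinge (np.float64(552.1563768942729), np.float64(-263.8246739470384), 163)
0.35 [331.77343706 408.25713857] [366.16136659 485.44477516] [256.58633198 208.63113517] [289.93710635 151.17896057]
0.4 [318.44984309 409.11768456] [349.84151802 487.98917971] [254.18935396 202.97161803] [287.21804005 143.91734405]
0.45 [304.49931216 409.14125122] [332.57792347 489.50189848] [251.40509232 197.90238772] [284.02551972 137.35009482]
0.5 [289.95639471 408.29001351] [314.4014751  489.91512076] [248.23378667 193.44411169] [280.3575392  131.50495596]
0.55 [274.86293252 406.52863562] [295.35480178 489.16216179] [244.67655034 189.61677169] [276.21307307 126.40918777]
0.6 [259.26836122 403.82507645] [275.49334121 487.17881591] [240.73542912 186.43955339] [271.59216665 122.08942592]
0.68 [233.42042386 397.47191544] [242.19817806 481.29820284] [233.63912726 182.75347689] [263.21120649 116.85608496]
hinge [226.33605697 113.27878181] [104.29799474 470.97275409]
tip0 [262.65880369 262.93922604]
```

Request:
{"fn": "drive_tool", "kwargs": {"targets": [{"tx": 0,"ty": 0,"tz": 1,"yaw": -0.12,"claw": 100},{"tx": 0,"ty": 0,"tz": 1.5,"yaw": -0.12,"claw": 100},{"tx": 0,"ty": 0,"tz": 1.5,"yaw": -0.12,"claw": 100},{"tx": 0,"ty": 0,"tz": 1.5,"yaw": -0.12,"claw": 100},{"tx": 0,"ty": 0,"tz": 1,"yaw": -0.12,"claw": 100},{"tx": 1,"ty": -3,"tz": 0,"yaw": 0,"claw": 100},{"tx": 0,"ty": 0,"tz": 0,"yaw": 0,"claw": 100},{"tx": 0,"ty": 0,"tz": 0,"yaw": 0,"claw": 100}]}}

```text
clock: 7.98
ee_pos: [545.9, -86.7, 282.4]
tcp_rot: [0.006, 1.0, -0.0, 0.0]
force: [0.5, 0.3, -0.7]
width: 85.2
```

```bash
python3 - <<'E'
from h import *
s,f=snap('wrist','w6'); print(s['ee_pos'],s['tcp_rot'])
np.savez('w6.npz',p=s['ee_pos'],q=s['tcp_rot'],m=f['mount'],K=f['K'])
E
```

```text
[545.86293228 -86.68258868 282.44335123] [ 5.93555477e-03  9.99982373e-01 -1.21547371e-04  8.47926965e-05]
```

View pics/w6.png

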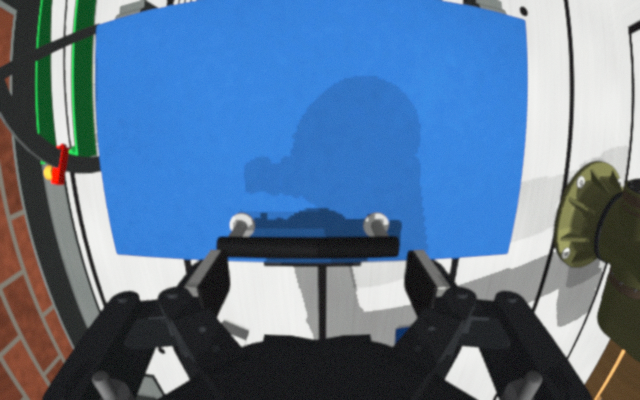

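```bash
python3 - <<'E'
from h import *
im=cv2.imread('pics/w6.png')
a=im[100:220,0:140]; cv2.imwrite('pics/w6z.png',cv2.resize(a,None,fx=5,fy=5,interpolation=cv2.INTER_CUBIC))
for n in ['w5','w6']:
    im=cv2.imread(f'pics/{n}.png').astype(int)[:,:200]
    m=(im[:,:,2]>170)&(im[:,:,1]<60)&(im[:,:,0]<60)
    m=m if n=='w6' else m
    k,l,st,c=cv2.connectedComponentsWithStats(m.astype(np.uint8))
    for i in range(1,k):
        if st[i,4]>15: print(n,st[i],c[i])
E
```

```text
w5 [114 245   9  14  71] [118.33802817 251.66197183]
w6 [ 57 145   7   6  18] [ 60.88888889 147.16666667]
w6 [ 52 164   9  20 116] [ 56.09482759 174.28448276]
```

View pics/w6z.png

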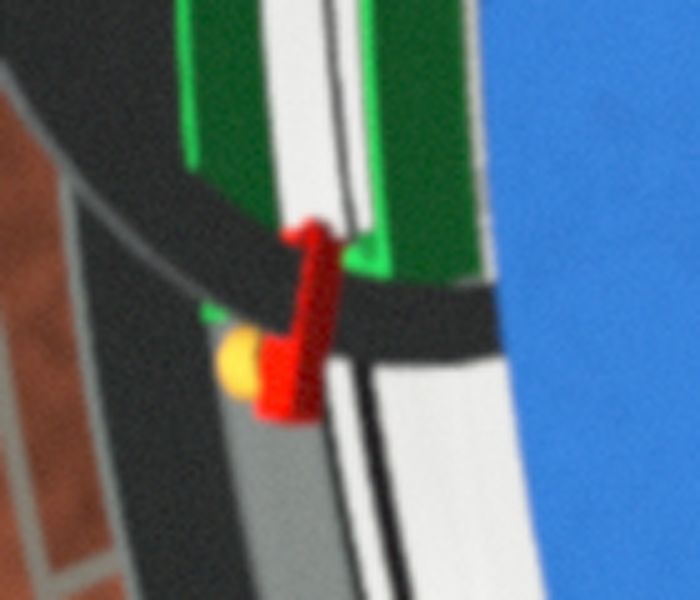

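```bash
cat > fit3.py <<'E'
from wf import *
import fit2
from fit2 import P,Z
Z['w6']=np.load('w6.npz')
o6=[('w6',97,27,('r',206,176)),('w6',526,20,('r',-206,176)),('w6',118,254,(-113,206,176)),('w6',510,256,(-113,-206,176)),('w6',218,246,(-75,66,223)),('w6',399,246,(-75,-66,223))]
def fit(obs):
    fit2.obs[:]=obs
    r=least_squares(lambda p:fit2.res(p).ravel(),[555,-138,-1.57,125],loss='soft_l1',x_scale=[100,100,.1,50]); return r.x
allo=list(fit2.obs)
for nm,ob in [('w6',o6),('w5',[o for o in allo if o[0]=='w5']),('wall',[o for o in allo if o[0]!='D']+o6)]:
    p=fit(ob); print(nm,p.round(3),fit2.res(p).round(1).tolist())
    for k,pts in dict(w6=[(62.5,145,130),(57,182,160)],w5=[(20+310/3.3,110+400/3.3,130),(20+338/3.3,110+487/3.3,160)]).items():
        for u,v,R0 in pts:
            # free R and a, and fixed-R
            for y in (208,212,216):
                r=least_squares(lambda x:P(k,ow(p,(125-x[1]*np.cos(x[0]),y,163+x[1]*np.sin(x[0]))))-[u,v],[.45,R0],x_scale=[.1,30]); print('  ',k,R0,y,r.x.round(3),end='')
            print()
E
python3 fit3.py
```

```text
w6 [ 551.375 -140.59    -1.578  121.587] [[-2.6, -0.9], [1.6, 0.6], [-3.2, 1.8], [0.1, -1.3], [0.4, 0.2], [-0.2, -0.2]]
   w6 130 208 [  0.468 129.698]   w6 130 212 [  0.441 128.171]   w6 130 216 [  0.413 126.738]
   w6 160 208 [  0.457 161.575]   w6 160 212 [  0.436 160.668]   w6 160 216 [  0.414 159.836]
   w5 130 208 [  0.453 131.411]   w5 130 212 [  0.424 129.057]   w5 130 216 [  0.395 126.815]
   w5 160 208 [  0.459 163.515]   w5 160 212 [  0.436 161.655]   w5 160 216 [  0.413 159.882]
w5 [ 551.6   -141.14    -1.582  117.568] [[0.5, -3.7], [-3.2, 2.1], [2.2, 0.2], [-0.3, 0.2]]
   w6 130 208 [  0.461 130.953]   w6 130 212 [  0.434 129.463]   w6 130 216 [  0.407 128.068]
   w6 160 208 [  0.452 162.835]   w6 160 212 [  0.43  161.963]   w6 160 216 [  0.408 161.168]
   w5 130 208 [  0.447 132.628]   w5 130 212 [  0.418 130.316]   w5 130 216 [  0.389 128.115]
   w5 160 208 [  0.453 164.693]   w5 160 212 [  0.431 162.872]   w5 160 216 [  0.407 161.136]
wall [ 552.004 -139.791   -1.577  121.813] [[1.1, -2.8], [-2.1, 3.5], [2.4, 0.3], [-1.4, -0.4], [-2.5, -1.3], [-0.5, 2.5], [-1.9, -1.9], [-1.4, -1.1], [0.8, 0.7], [-7.0, -1.8], [-3.3, 4.0], [-3.2, 0.0], [1.0, 0.8], [-3.3, 2.7], [-0.4, -0.8], [-0.1, 1.3], [-1.0, 0.8]]
   w6 130 208 [  0.467 128.537]   w6 130 212 [  0.44  127.009]   w6 130 216 [  0.412 125.576]
   w6 160 208 [  0.457 160.516]   w6 160 212 [  0.435 159.607]   w6 160 216 [  0.413 158.774]
   w5 130 208 [  0.452 130.112]   w5 130 212 [  0.423 127.759]   w5 130 216 [  0.393 125.518]
   w5 160 208 [  0.459 162.313]   w5 160 212 [  0.436 160.452]   w5 160 216 [  0.412 158.678]
```

Request:
{"fn": "drive_tool", "kwargs": {"targets": [{"tx": 0,"ty": 0,"tz": 0,"yaw": 0.12,"claw": 100},{"tx": 0,"ty": 0,"tz": 0,"yaw": 0.12,"claw": 100},{"tx": 0,"ty": 0,"tz": 0,"yaw": 0.12,"claw": 100},{"tx": 0,"ty": 0,"tz": 0,"yaw": 0.12,"claw": 100},{"tx": 0,"ty": 0,"tz": 0,"yaw": 0.12,"claw": 100},{"tx": 0,"ty": 0,"tz": 0,"yaw": 0.12,"claw": 100},{"tx": 0,"ty": 0,"tz": 0,"yaw": 0.12,"claw": 100},{"tx": 0,"ty": 0,"tz": 0,"yaw": 0.12,"claw": 100},{"tx": 0,"ty": 0,"tz": 0,"yaw": 0.12,"claw": 100},{"tx": 0,"ty": 0,"tz": 0,"yaw": 0.12,"claw": 100},{"tx": 0,"ty": 0,"tz": 0,"yaw": 0.12,"claw": 100},{"tx": 0,"ty": 0,"tz": 0,"yaw": 0.12,"claw": 100}]}}

```text
clock: 9.13
ee_pos: [546.4, -85.1, 282.3]
tcp_rot: [0.665, 0.747, 0.0, -0.0]
force: [-0.4, -0.1, -0.1]
width: 85.7
```

Request:
{"fn": "drive_tool", "kwargs": {"targets": [{"tx": 0,"ty": 0,"tz": 0,"yaw": 0.125,"claw": 100},{"tx": 2.2,"ty": 0.6,"tz": 0,"yaw": 0,"claw": 100},{"tx": 0,"ty": 0,"tz": 0,"yaw": 0,"claw": 100},{"tx": 0,"ty": 0,"tz": 0,"yaw": 0,"claw": 100}]}}

```text
clock: 9.47
ee_pos: [552.5, -62.6, 282.0]
tcp_rot: [0.707, 0.707, -0.0, -0.0]
force: [-0.0, 0.4, 0.2]
width: 85.0
```

```bash
python3 - <<'E'
from h import *
s,f=snap('wrist','w7'); print(s['ee_pos'],s['tcp_rot'],s['joints'].round(2))
np.savez('w7.npz',p=s['ee_pos'],q=s['tcp_rot'],m=f['mount'],K=f['K'])
E
```

```text
[552.49404715 -62.61925229 282.00727554] [ 7.07291870e-01  7.06921584e-01 -1.45301666e-04 -2.53860203e-04] [ 0.25 -0.06  0.07 -0.   -1.71 -1.82]
```

View pics/w7.png

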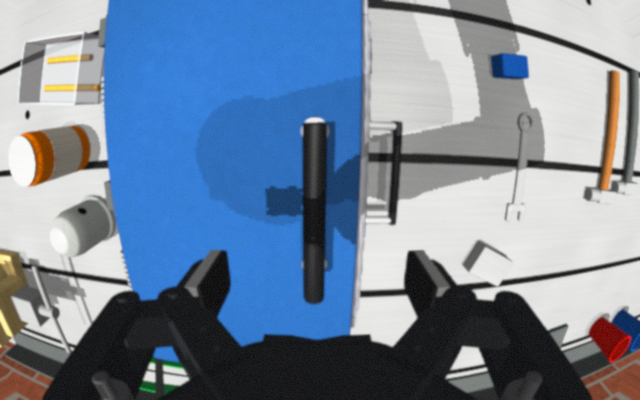

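Request:
{"fn": "drive_tool", "kwargs": {"targets": [{"tx": -0.1,"ty": 0,"tz": 2,"yaw": 0,"claw": 100},{"tx": 0,"ty": 0,"tz": 2.5,"yaw": 0,"claw": 100},{"tx": 0,"ty": 0,"tz": 2.5,"yaw": 0,"claw": 100},{"tx": 0,"ty": 0,"tz": 0.9,"yaw": 0,"claw": 100},{"tx": 0,"ty": 0,"tz": 0,"yaw": 0,"claw": 100},{"tx": 0,"ty": 0,"tz": 0,"yaw": 0,"claw": 100}]}}

```text
clock: 10.02
ee_pos: [552.4, -65.2, 204.2]
tcp_rot: [0.708, 0.706, -0.0, 0.0]
force: [-0.2, 0.5, 0.8]
width: 85.3
```

Request:
{"fn": "drive_tool", "kwargs": {"targets": [{"tx": 0,"ty": 0,"tz": 0,"yaw": 0,"claw": 40},{"tx": 0,"ty": 0,"tz": 0,"yaw": 0,"claw": 0},{"tx": 0,"ty": 0,"tz": 0,"yaw": 0,"claw": 0},{"tx": 0,"ty": 0,"tz": 0,"yaw": 0,"claw": 0},{"tx": 0,"ty": 0,"tz": 0,"yaw": 0,"claw": 0},{"tx": 0,"ty": 0,"tz": 0,"yaw": 0,"claw": 0},{"tx": 0,"ty": 0,"tz": 0,"yaw": 0,"claw": 0}]}}

```text
clock: 10.6
ee_pos: [552.3, -64.5, 203.7]
tcp_rot: [0.708, 0.706, 0.0, -0.0]
force: [-0.8, 0.7, 1.6]
width: 14.3
```

```bash
python3 - <<'E'
import numpy as np
R=np.hypot(200,60);b=np.arctan2(60,200)
A=np.linspace(0,.44,13)
y=-264.5+R*np.cos(A+b);z=143.7+R*np.sin(A+b)
for i in range(13): print(A[i].round(3),y[i].round(1),z[i].round(1),*( (np.r_[y[i]-y[i-1],-(z[i]-z[i-1])]/10).round(2) if i else ''))
E
```

```text
0.0 -64.5 203.7
0.037 -66.8 211.0 -0.23 -0.73
0.073 -69.4 218.2 -0.26 -0.72
0.11 -72.3 225.3 -0.29 -0.71
0.147 -75.4 232.3 -0.31 -0.7
0.183 -78.8 239.2 -0.34 -0.69
0.22 -82.4 245.9 -0.36 -0.67
0.257 -86.3 252.5 -0.39 -0.66
0.293 -90.4 259.0 -0.41 -0.65
0.33 -94.7 265.3 -0.43 -0.63
0.367 -99.3 271.4 -0.46 -0.61
0.403 -104.1 277.4 -0.48 -0.6
0.44 -109.1 283.2 -0.5 -0.58
```

Request:
{"fn": "drive_tool", "kwargs": {"targets": [{"tx": -0.23,"ty": 0,"tz": -0.73,"yaw": 0,"claw": 0},{"tx": -0.26,"ty": 0,"tz": -0.72,"yaw": 0,"claw": 0},{"tx": -0.29,"ty": 0,"tz": -0.71,"yaw": 0,"claw": 0},{"tx": -0.31,"ty": 0,"tz": -0.7,"yaw": 0,"claw": 0},{"tx": -0.34,"ty": 0,"tz": -0.69,"yaw": 0,"claw": 0},{"tx": 0,"ty": 0,"tz": 0,"yaw": 0,"claw": 0}]}}

```text
clock: 11.1
ee_pos: [552.2, -77.4, 238.0]
tcp_rot: [0.707, 0.707, 0.001, -0.002]
force: [-0.7, 8.6, -4.9]
width: 14.0
```

Request:
{"fn": "drive_tool", "kwargs": {"targets": [{"tx": -0.36,"ty": 0,"tz": -0.67,"yaw": 0,"claw": 0},{"tx": -0.39,"ty": 0,"tz": -0.66,"yaw": 0,"claw": 0},{"tx": -0.41,"ty": 0,"tz": -0.65,"yaw": 0,"claw": 0},{"tx": -0.43,"ty": 0,"tz": -0.63,"yaw": 0,"claw": 0},{"tx": -0.46,"ty": 0,"tz": -0.61,"yaw": 0,"claw": 0},{"tx": -0.48,"ty": 0,"tz": -0.6,"yaw": 0,"claw": 0},{"tx": -0.5,"ty": 0,"tz": -0.58,"yaw": 0,"claw": 0},{"tx": 0,"ty": 0,"tz": 0,"yaw": 0,"claw": 0},{"tx": 0,"ty": 0,"tz": 0,"yaw": 0,"claw": 0}]}}

```text
clock: 11.85
ee_pos: [552.0, -105.6, 282.4]
tcp_rot: [0.707, 0.708, 0.002, -0.003]
force: [-4.6, 17.6, 1.3]
width: 13.9
```

```bash
cat > fin.py <<'E'
from h import *
import sys
t=sys.argv[1]
s=env.read_state(); print(s['ee_pos'].round(1),s['force'].round(1),s['width'])
y,z=s['ee_pos'][1:]
b=np.arctan2(60,200); print('a from z',np.arcsin((z-143.7)/208.8)-b,'from y',np.arccos((y+264.5)/208.8)-b,'atan',np.arctan2(z-143.7,y+264.5)-b)
for n,(r0,r1,c0,c1) in dict(side=(220,310,320,400),scene=(200,255,230,300)).items():
    F=np.mean([env.grab_frame(n)['image'].astype(float) for _ in range(4)],0).astype(np.uint8)
    cv2.imwrite(f'pics/{t}_{n}_full.png',F[:,:,::-1])
    k=6.6 if n=='side' else 9
    cv2.imwrite(f'pics/{t}_{n}.png',cv2.resize(F[r0:r1,c0:c1,::-1],None,fx=k,fy=k,interpolation=cv2.INTER_CUBIC))
s,f=snap('wrist',t+'_w')
np.savez(t+'_w.npz',p=s['ee_pos'],q=s['tcp_rot'],m=f['mount'],K=f['K'])
E
python3 fin.py f1
```

```text
[ 552.  -105.6  282.4] [-4.6 17.6  1.3] 13.89825411246968
a from z 0.43526474479301613 from y 0.4142370215151473 atan 0.42618626727174536
```

View pics/f1_side.png

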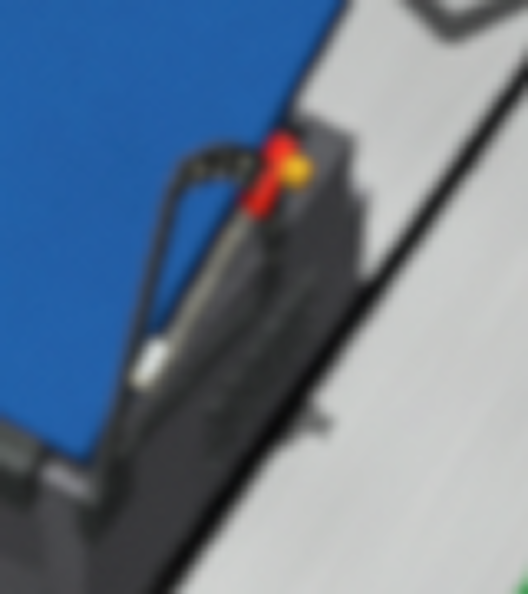

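View pics/f1_scene.png

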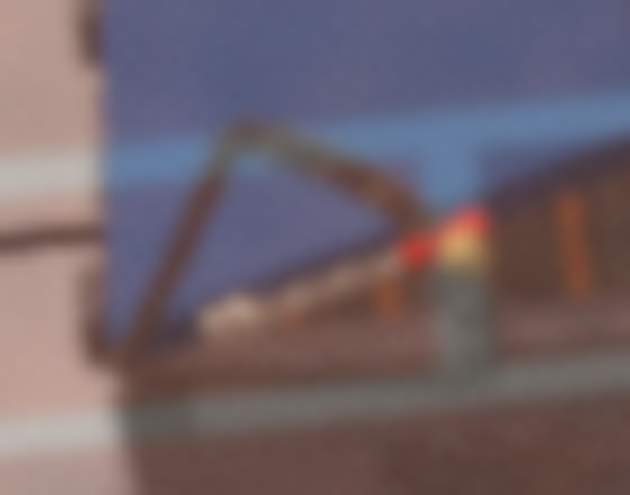

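View pics/f1_w.png

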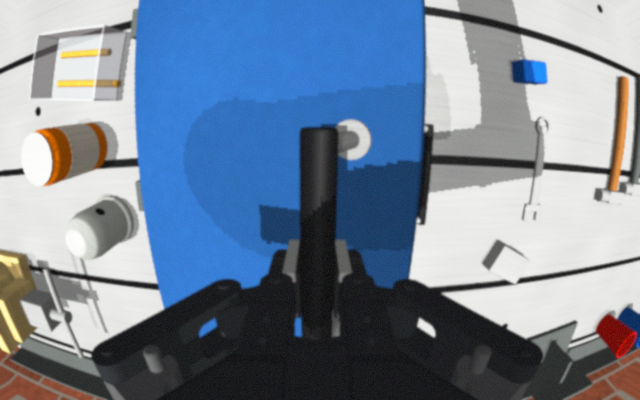

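```bash
cat > meas.py <<'E'
from fit2 import *
import sys
p=[552,-139.8,-1.577]
pos=lambda a,R,y:ow(p,(125-R*np.cos(a),y,163+R*np.sin(a)))
for k in 'DS':
    for a,R,y in [(.44,130,212),(.45,130,212),(.44,130,208),(.44,110,212),(.44,150,212),(.44,80,212)]: print(k,a,R,y,P(k,pos(a,R,y)).round(2))
t=sys.argv[1]
for n,(r0,r1,c0,c1) in dict(side=(230,285,335,375),scene=(215,245,245,290)).items():
    im=cv2.imread(f'pics/{t}_{n}_full.png')[r0:r1,c0:c1]
    cv2.imwrite(f'pics/{t}_{n}_n.png',cv2.resize(im,None,fx=(11 if n=='side' else 17),fy=(11 if n=='side' else 17),interpolation=cv2.INTER_NEAREST))
E
python3 meas.py f1
```

```text
D 0.44 130 212 [357.72 250.2 ]
D 0.45 130 212 [357.63 250.06]
D 0.44 130 208 [356.5  249.62]
D 0.44 110 212 [354.37 256.37]
D 0.44 150 212 [361.03 244.1 ]
D 0.44 80 212 [349.29 265.74]
S 0.44 130 212 [275.15 226.46]
S 0.45 130 212 [274.96 226.25]
S 0.44 130 208 [275.07 225.61]
S 0.44 110 212 [270.14 228.61]
S 0.44 150 212 [280.18 224.3 ]
S 0.44 80 212 [262.68 231.82]
```

View pics/f1_side_n.png

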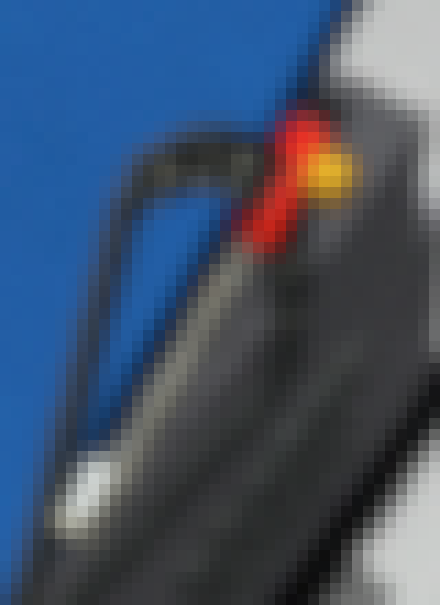

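View pics/f1_scene_n.png

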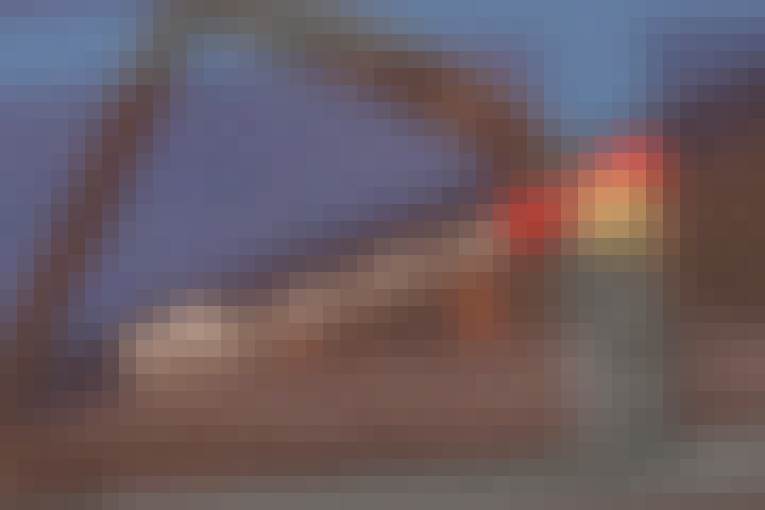

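Request:
{"fn": "drive_tool", "kwargs": {"targets": [{"tx": 0,"ty": 0,"tz": 0,"yaw": 0,"claw": 0},{"tx": 0,"ty": 0,"tz": 0,"yaw": 0,"claw": 0},{"tx": 0,"ty": 0,"tz": 0,"yaw": 0,"claw": 0},{"tx": 0,"ty": 0,"tz": 0,"yaw": 0,"claw": 0},{"tx": 0,"ty": 0,"tz": 0,"yaw": 0,"claw": 0},{"tx": 0,"ty": 0,"tz": 0,"yaw": 0,"claw": 0},{"tx": 0,"ty": 0,"tz": 0,"yaw": 0,"claw": 0},{"tx": 0,"ty": 0,"tz": 0,"yaw": 0,"claw": 0}]}}

```text
clock: 13.07
ee_pos: [552.0, -105.3, 282.2]
tcp_rot: [0.706, 0.708, 0.002, -0.003]
force: [-4.6, 16.4, 0.9]
width: 13.9
```

```bash
python3 fin.py f2; python3 - <<'E'
from wf import *
z=np.load('f2_w.npz'); p=[552,-139.8,-1.577]
print(wproj([ow(p,(-175,-66,52)),ow(p,(-175,66,52))],z))
a=cv2.imread('pics/f1_side_full.png').astype(int);b=cv2.imread('pics/f2_side_full.png').astype(int)
print(np.abs(a-b)[230:285,335:375].mean())
E
```

```text
[ 552.  -105.3  282.2] [-4.6 16.4  0.9] 13.858006628926686
a from z 0.4336576647261172 from y 0.4125960021494246 atan 0.4245980395162029
[[429.30034569 123.52007065]
 [421.0674244  223.93382219]]
0.5113636363636364
```

View pics/f2_side_full.png

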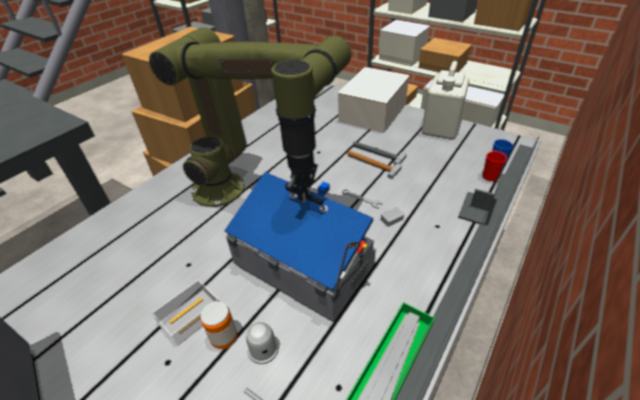

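```bash
python3 -c "
from cell import env
print(env.hand_in()); s=env.read_state(); print(s['ee_pos'],s['force'],s['width'])"
```

```text
the job is handed in; nothing more can be done
None
the job is handed in; nothing more can be done
```

I pushed the tray home, gripped the lid's bar handle and lifted the lid to the red index. I handed in at about 13.5 s, with the gripper still holding the lid there.

- **Tray:** I pushed its handle from the front until it stopped firm, with about 12 N steady and no further travel. The last wrist picture still shows the handle within a few pixels of the fully-home position.
- **Lid angle:** I measured the index at about 0.435 rad, give or take 0.02, from two wrist pictures. The arm's position puts the lid between 0.41 and 0.435 rad; the estimates from z, y and both together differ by about 0.02. In the zoomed side and scene pictures the white pointer lines up with the red tab. Combining those two views gave a difference of about 0.003 rad, but the side view alone is too coarse to judge it.
- **Hold:** it changed by only about 0.3 mm over roughly a second. A sideways load of about 16 N remained on the tool because the commanded path ran a few millimetres inside the handle's true arc. It was steady, so I left it.
- **Other things:** nothing besides the tray and lid appears moved in the last pictures, and the red index looks to be where it was.

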